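Clamp the pantry hook rack and hang the bins

ROBOT

A 7-joint arm with a two-finger parallel gripper is mounted at the origin on the work surface. World frame = base frame: x ahead of the robot, y to its left, z up, the work surface at z = 0. Lengths are in m, angles in rad, forces in N, time in s.
With the tool pointing down it reaches from about 0.4 to 0.9 m from the base axis. Payload 5.6 kg.
Tool frame: the origin (TCP) lies midway between the tips of the shut fingers; the grasp point (between the pads) lies 19 mm behind it; z points along the fingers, y is the line along which they close (so a half turn about z gives the same grasp; the last joint's range is limited). The gripper opens to 92 mm and grips with 3 to 60 N. Pads are 20 mm wide; open, the fingers measure 128 mm over their backs; the gripper's body (75 mm by 189 mm) begins 69 mm behind the grasp point.
Start: joints at [-1.291, 0.468, -0.012, 1.603, 0.006, 1.071, -0.056], TCP at [0.206, 0.616, 0.215] pointing down, gripper open.
Joint ranges: [-2.53, 2.53], [-0.31, 2.02], [-1.57, 1.55], [0.28, 2.44], [-1.29, 4.43], [0.15, 1.84], [-2.92, 2.92]. Speed limits (rad/s): [2.57, 2.57, 3.14, 3.14, 3.14, 3.14, 3.14].

INTERFACE

Orientations are given as a 3x3 rotation matrix whose columns are the frame's x, y, z axes.
In Python, from station import env, effector, solver, viewer, workorder, search_frame, tip_of gives the robot as it stands. Calls block until the motion is done:
- env.reach(position, orientation): joint-space move of the TCP to a pose.
- env.movel(position, frame=None, rate=0.15): straight line of the TCP; frame=None keeps the orientation; rate is the mean speed in m/s.
- env.goto_joints(angles): joint-space move.
- effector.release() and effector.grasp(squeeze=None): open the fingers fully, or close them until they stop; squeeze is the grip in N (None keeps the last).
- env.pause(seconds).
- solver.inverse_kinematics(position, orientation): joint angles nearest the present ones, or None.
- env.sense(): the state.
- viewer.read_camera(name): name is "side" or "top" or "wrist"; returns (picture, depth): 384x512x3 uint8, red, green, blue; 384x512 float32, m along the optical axis (not along the pixel's ray), 0 where there is no reading.
- viewer.camera_info(name): a dict with "intrinsics" (3x3 intrinsics, pixels), "eye" and "rotation" of the camera in the world; the wrist camera has in their place "T_tool_cam" (4x4, takes a point from camera to tool coordinates, whose origin is the TCP and whose axes are the flange's). Camera axes: x right, y up, looking along -z (the intrinsics and any distortion apply to the point x, -y, -z); pixel columns grow to the right and rows downward; lengths in m; the calibration is good to about 2 mm. A picture is of the moment at which its call begins: read the wrist's pose just before it. camera_info takes no time and is no camera call.
A pose or a line that the arm cannot do raises env.PlanningError and nothing moves.
- workorder.finish_job(): hands the job in; it is judged then, once.
Trained networks look in the newest picture that a camera, given by its name, has taken for a name from the list of things; names that differ only in an ending like _2 or _b are one class to them, and where a whole thing is asked for, a point or a joint stands for the part that bears it (a point fixed in the world has none). Each returns a list of dicts, best first, with "score" (0 to 1); they miss things now and then, are a little off and sometimes report something else, mostly with a low value. They report only what shows in the picture. A call takes as long as a camera call. They do not tell look-alikes from the thing itself.
- search_frame(camera, name): "at" ([x, y, z] in m, in world coordinates, good to about 4 mm: the middle of the surface that is visible of it).
- tip_of(camera, name): "at" ([x, y, z] in m, in world coordinates, good to about 4 mm: a listed point, or the origin of a listed thing).
The state is a dict: "t": time; "joint_positions": joint angles; "joint_velocities": joint speeds; "tau": joint torques, N m; "ee_pos": TCP position; "tcp_rot": TCP orientation; "wrist_force": force on the tool from outside, world axes, zero at the start; "moment": the same for the moment, N m; "gripper_width": finger opening in m; "grasp_force": force on a finger pad.
Only numpy, scipy, OpenCV 4.12 (cv2) and the standard library are available. Lean on these libraries where they do the work, as an engineer would, in place of code of your own. Each camera call takes 0.05 s, during which the arm holds its last target. There are 200 camera calls.

TASK

Tighten the hook rack's clamp: put the ratchet wrench over the crown nut and swing it back and forth, clockwise to drive, until the nut is fully tight against its stop (turn the nut with the wrench only, not with the fingers). Lay the wrench flat back on its cork mat with its head and tail on the mat, and, once the nut is tight and not before, hang every white bin by its handle on a hook of its own. Do not disturb the tin, the jar and the carton.

Things in the scene. Friction and masses are not known exactly. Their poses are not given: they have to be found in the camera images.
- rack: Fixed steel hook rack. Origin: on the worktop under the nut's axis; x away from the robot, y along the rack to its left, z up. Rail: steel strip, z 240 to 280 mm, at rack x = 91 mm, posts at rack y = 100 and 460 mm; three double hooks stick out of it towards -x. Grey clamp block at its right end: 100 x 128 mm, flat top 65 mm up.
- nut_seat (a point): The nut's axis at the clamp block's top, 65 mm above the worktop; axes as the rack's. On it stands the steel crown nut: 52 mm across, 19 mm high in all, of which the top 5 mm are 12 saw teeth. Two cheeks on the block (50 to 64 mm either side in y, x -15 to +50 mm, 35 mm high) keep the wrench handle within about 60 degrees either side of the rack's -x.
- nut (a joint): Turn of the nut in rad, growing clockwise seen from above (tightening); starts at 0 to 1.2; hard stop, fully tight, at 5.24. Friction of 0.3 N m holds it where it is left, also while the wrench slips back. As it turns, a dark steel shoe beside the block slides up to 10 mm away from the robot and closes its gap to the wooden board behind: no gap when tight.
- wrench: Ratchet wrench with a light handle, 430 g, mouth down. Origin: centre of its round head's underside, z up; handle along its -x. Head: upside-down cup, 73 mm outside, 60 mm inside, 32 mm high, a black button on top that bobs at each click; drops over the nut at any yaw till its rim rests on the block (4 mm play all round). Swung clockwise it drives the nut, anticlockwise it slips.
- wrench_grip (a point): Where to grip the wrench (fingers closing along its y): middle of the handle, 95 mm from the head's centre, 24 mm above the underside; axes as the wrench's. Handle: bar 20 mm wide, 16 mm thick. Centre of mass about 20 mm from the head's centre: left alone on the nut it stays level. Sprung pawls in the head (1 to 2 N) drop in every 30 degrees.
- wrench_tail (a point): Underside of the wrench's tail, 152 mm from the head's centre: a round end 26 mm across that reaches down to the level of the head's underside.
- mat: Fixed brown cork mat, 290 (x) x 150 (y) mm, 3 mm thick; origin: centre of its underside. The wrench lies on it along the mat's x.
- hook0 (a point): Double hook 0: the point where the middle of a hanging bin's bar rests, 254 mm above the worktop; axes as the rack's. Two prongs (8 mm bars, 27 mm either side in y) come from the rail 55 mm behind, are lowest here (5 mm below this point, level 12 mm either way in x) and rise to tips 30 mm in front (-x), tops 21 mm above this point. Hook 0 is nearest the nut; pitch 110 mm.
- hook1 (a point): Double hook 1: the point where the middle of a hanging bin's bar rests, 254 mm above the worktop; axes as the rack's. Two prongs (8 mm bars, 27 mm either side in y) come from the rail 55 mm behind, are lowest here (5 mm below this point, level 12 mm either way in x) and rise to tips 30 mm in front (-x), tops 21 mm above this point. Hook 0 is nearest the nut; pitch 110 mm.
- hook2 (a point): Double hook 2: the point where the middle of a hanging bin's bar rests, 254 mm above the worktop; axes as the rack's. Two prongs (8 mm bars, 27 mm either side in y) come from the rail 55 mm behind, are lowest here (5 mm below this point, level 12 mm either way in x) and rise to tips 30 mm in front (-x), tops 21 mm above this point. Hook 0 is nearest the nut; pitch 110 mm.
- bin0: White plastic pantry bin, 80 (x) x 88 (y) mm, open top, walls 55 mm high, 130 to 240 g, upright. A rigid handle (straps 14 x 4 mm on the y sides) carries a straight bar 135 mm up; the opening under the bar is 80 mm wide, 75 mm high, passable along x. Origin: centre of the underside, z up. Two or three alike bins are present (an absent one has no pose).
- bin0_bar (a point): Centre of the handle bar of bin0: square bar 10 x 10 mm, 88 mm long, along the bin's y, 135 mm above its underside; axes as the bin's. To hang it: bar parallel to the rack's y, brought from the front over a hook's tips (36 mm or more above the resting point), then lowered; the prongs pass under the bar, leaving its middle 46 mm free for the fingers.
- bin1: White plastic pantry bin, 80 (x) x 88 (y) mm, open top, walls 55 mm high, 130 to 240 g, upright. A rigid handle (straps 14 x 4 mm on the y sides) carries a straight bar 135 mm up; the opening under the bar is 80 mm wide, 75 mm high, passable along x. Origin: centre of the underside, z up. Two or three alike bins are present (an absent one has no pose).
- bin1_bar (a point): Centre of the handle bar of bin1: square bar 10 x 10 mm, 88 mm long, along the bin's y, 135 mm above its underside; axes as the bin's. To hang it: bar parallel to the rack's y, brought from the front over a hook's tips (36 mm or more above the resting point), then lowered; the prongs pass under the bar, leaving its middle 46 mm free for the fingers.
- bin2: White plastic pantry bin, 80 (x) x 88 (y) mm, open top, walls 55 mm high, 130 to 240 g, upright. A rigid handle (straps 14 x 4 mm on the y sides) carries a straight bar 135 mm up; the opening under the bar is 80 mm wide, 75 mm high, passable along x. Origin: centre of the underside, z up. Two or three alike bins are present (an absent one has no pose).
- bin2_bar (a point): Centre of the handle bar of bin2: square bar 10 x 10 mm, 88 mm long, along the bin's y, 135 mm above its underside; axes as the bin's. To hang it: bar parallel to the rack's y, brought from the front over a hook's tips (36 mm or more above the resting point), then lowered; the prongs pass under the bar, leaving its middle 46 mm free for the fingers.
- tin: Bystander: yellow food tin, 74 mm across, 110 mm high, upright; origin under its centre.
- jar: Bystander: amber glass jar, 70 mm across, 100 mm high, upright; origin under its centre.
- carton: Bystander: brown carton, 60 x 130 x 190 mm, upright; origin under its centre.
Mind the look-alikes: they are no part of the job. Several things look just like the wrench: the one meant starts farthest from the robot's base.

How it is judged:
By the outcome, as a careful person would: the job done as asked, in the order asked, and still so for the second after the job is handed in, with the robot touching nothing.
Of bin0, bin1, bin2 only 2 to 3 are there at a start; the rules pass over those that are not, and their reading is None.
At some moment in a run one of bin0, bin1, bin2, wrench may be knocked a few centimetres aside while the robot is not near it.
It also fails if it takes over 210 s, if anything falls off the work surface, if the arm or the gripper's body presses on something with over 40 N, if the wrist force passes 120 N, or if a joint passes its speed limit or range.

## Working session

There is one attempt and no reset: what is moved stays moved. The work goes in short steps, each a Python script; the robot and the scene stay as the last script left them, time stands still between calls to the robot, and variables do not carry over. Pictures are saved under pics/ and viewed, at most 14 in all, crops included, and the job is handed in when it is done.

```bash
ls; mkdir -p pics; cat > h.py <<'E'
import numpy as np, cv2
from station import env, effector, solver, viewer, workorder, search_frame, tip_of
def snap(c,fn=None):
    s=env.sense(); p,d=viewer.read_camera(c)
    if fn: cv2.imwrite('pics/'+fn,p[:,:,::-1])
    return s,p,d
def cam(c,s=None):
    i=viewer.camera_info(c); K=np.array(i['intrinsics'])
    if c=='wrist':
        T=np.array(i['T_tool_cam']); R=np.array(s['tcp_rot']); return K,R@T[:3,:3],np.array(s['ee_pos'])+R@T[:3,3]
    return K,np.array(i['rotation']),np.array(i['eye'])
def cloud(c,s,d):
    K,R,e=cam(c,s); v,u=np.mgrid[:d.shape[0],:d.shape[1]]
    x=(u-K[0,2])/K[0,0]*d; y=(v-K[1,2])/K[1,1]*d
    return np.stack([x,-y,-d],-1)@R.T+e
def px(c,s,P):
    K,R,e=cam(c,s); q=R.T@(np.array(P)-e); return K[0,0]*q[0]/-q[2]+K[0,2], K[1,1]*-q[1]/-q[2]+K[1,2]
def down(yaw):  # tool z down, tool x at yaw
    c,s=np.cos(yaw),np.sin(yaw)
    return np.array([[c,s,0],[s,-c,0],[0,0,-1.]])
E
python3 - <<'E'
from h import *
np.set_printoptions(precision=3,suppress=True)
for c in('top','side'):
    s,p,d=snap(c,c+'0.png')
    i=viewer.camera_info(c); print(c,[k for k in i],np.array(i['eye']))
    print({k:i[k] for k in i if k not in('eye','rotation','intrinsics')})
    for n in ['rack','nut_seat','wrench','wrench_grip','wrench_tail','mat','hook0','hook1','hook2','bin0','bin0_bar','tin','jar','carton']:
        print(n,[(np.array(r['at']),round(r['score'],2)) for r in tip_of(c,n)[:5]])
s=env.sense();print(s['t'],s['tcp_rot'],viewer.camera_info('wrist'))
E
```

```text
pics
top ['intrinsics', 'eye', 'rotation'] [0.289 0.021 1.331]
{}
rack [(array([ 0.542, -0.041,  0.003]), 0.85)]
nut_seat [(array([ 0.54 , -0.045,  0.064]), 0.55), (array([ 0.784,  0.   , -0.004]), 0.45)]
wrench [(array([ 0.237,  0.336, -0.001]), 0.97), (array([ 0.186, -0.217,  0.004]), 0.88), (array([ 0.769, -0.206, -0.002]), 0.66)]
wrench_grip [(array([0.434, 0.207, 0.029]), 0.73), (array([ 0.261, -0.274,  0.03 ]), 0.67), (array([0.141, 0.302, 0.021]), 0.66)]
wrench_tail [(array([ 0.304, -0.308,  0.003]), 0.87), (array([0.086, 0.283, 0.001]), 0.86), (array([0.38 , 0.194, 0.003]), 0.57)]
mat [(array([ 0.458,  0.208, -0.002]), 0.61)]
hook0 [(array([0.564, 0.129, 0.253]), 0.92), (array([0.557, 0.239, 0.26 ]), 0.86), (array([0.549, 0.347, 0.258]), 0.57)]
hook1 [(array([0.564, 0.129, 0.253]), 0.92), (array([0.557, 0.239, 0.26 ]), 0.86), (array([0.549, 0.347, 0.258]), 0.57)]
hook2 [(array([0.564, 0.129, 0.253]), 0.92), (array([0.557, 0.239, 0.26 ]), 0.86), (array([0.549, 0.347, 0.258]), 0.57)]
bin0 [(array([ 0.624, -0.258,  0.001]), 0.89), (array([ 0.529, -0.388,  0.001]), 0.62)]
bin0_ba
[... 1189 characters left out ...]
in0 [(array([ 0.53 , -0.387, -0.003]), 0.94), (array([ 0.624, -0.262,  0.   ]), 0.82)]
bin0_bar [(array([ 0.628, -0.26 ,  0.139]), 0.92)]
tin [(array([ 0.779, -0.005, -0.004]), 0.6)]
jar [(array([ 0.773, -0.208,  0.   ]), 0.73), (array([ 0.527, -0.384,  0.138]), 0.42)]
carton [(array([ 0.373,  0.479, -0.   ]), 0.94)]
1.5 [[-0.948  0.317  0.   ]
 [ 0.317  0.948  0.   ]
 [-0.     0.    -1.   ]] {'intrinsics': array([[281.912,   0.   , 255.01 ],
       [  0.   , 281.912, 192.54 ],
       [  0.   ,   0.   ,   1.   ]]), 'T_tool_cam': array([[-0.001,  0.956,  0.295,  0.084],
       [ 1.   ,  0.001,  0.   , -0.   ],
       [-0.   ,  0.295, -0.956, -0.169],
       [ 0.   ,  0.   ,  0.   ,  1.   ]])}
```

View pics/top0.png

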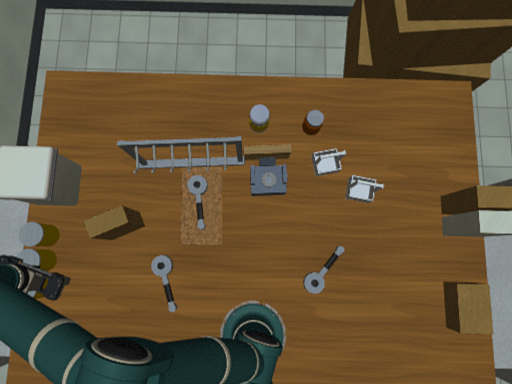

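View pics/side0.png

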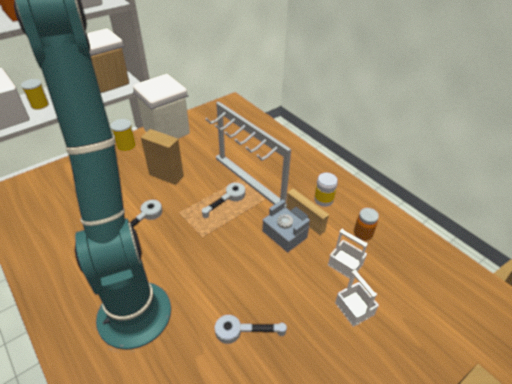

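The top view shows the wrench on the mat, with its head at (197,185) and tail at (200,225). The nut block is at (268,180) and there are two bins, at (327,160) and (365,188). The side view agrees. Next I take close looks with the wrist camera over the nut and the wrench.

```bash
python3 - <<'E'
from h import *
np.set_printoptions(precision=4,suppress=True)
R=down(np.pi+.07)
def look(p,fn,names):
    env.reach(p,R); s,pic,d=snap('wrist',fn); P=cloud('wrist',s,d)
    for n in names: print(n,[(np.array(r['at']),round(r['score'],2)) for r in tip_of('wrist',n)[:4]])
    np.savez('pics/'+fn[:-4],P=P,pic=pic); print(s['t'],s['joint_positions'],s['ee_pos']); return s,pic,P
env.movel([.206,.616,.35])
s,pic,P=look([.44,.205,.27],'w_wr.png',['wrench','wrench_grip','wrench_tail','mat'])
for lo,hi in((.01,.03),(.03,.06)):
    m=(P[...,2]>lo)&(P[...,2]<hi)&(abs(P[...,0]-.45)<.15)&(abs(P[...,1]-.21)<.06); print(m.sum(),P[m].mean(0), np.percentile(P[m][:,2],[5,50,95]))
s,pic,P=look([.53,-.042,.27],'w_nut.png',['nut_seat','rack','nut'])
m=(P[...,2]>.077)&(P[...,2]<.092)&(np.hypot(P[...,0]-.542,P[...,1]+.042)<.032)
q=P[m]; print(m.sum(),q.mean(0), q.min(0),q.max(0))
E
python3 -c "
import cv2,numpy as np
a=cv2.imread('pics/w_wr.png');b=cv2.imread('pics/w_nut.png');cv2.imwrite('pics/c1.png',cv2.resize(np.hstack([a,b]),(800,300)))"
```

```text
wrench [(array([0.5302, 0.2199, 0.0032]), 0.96), (array([ 0.231 ,  0.3319, -0.0003]), 0.7)]
wrench_grip [(array([0.4354, 0.2041, 0.0289]), 0.78)]
wrench_tail [(array([ 0.3805,  0.1945, -0.0006]), 0.91)]
mat [(array([ 0.4573,  0.2006, -0.0048]), 0.91)]
4.3 [-0.7315  0.1222  0.2464  1.9438 -0.0339  1.0791  1.1713] [0.4399 0.206  0.2701]
151 [0.4977 0.2171 0.0226] [0.0111 0.0242 0.0297]
2789 [0.4807 0.2127 0.0347] [0.0325 0.0343 0.0407]
nut_seat [(array([ 0.5451, -0.0453,  0.0658]), 0.78)]
rack [(array([ 0.5453, -0.0367,  0.0017]), 0.56)]Traceback (most recent call last):
  File "<stdin>", line 12, in <module>
  File "<stdin>", line 6, in look
ValueError: it knows: bin, bin0_bar, bin1_bar, bin2_bar, carton, hook, jar, mat, nut_seat, rack, tin, wrench, wrench_grip, wrench_tail
```

View pics/c1.png

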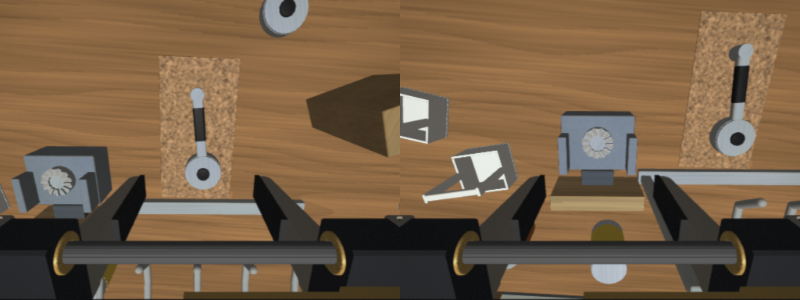

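The wrench lies alone on the mat, with its head at (203,172) in the left half. The nut shows clearly at (598,143) in the right half, between its cheeks. I'll refine both from depth.

```bash
cat > fit.py <<'E'
from h import *
np.set_printoptions(precision=4,suppress=True)
def wfit(P,y=.165):
    m=(P[...,2]>.022)&(P[...,2]<.05)&(abs(P[...,0]-.46)<.15)&(abs(P[...,1]-.21)<.07); q=P[m][:,:2]
    for _ in range(3):
        a=np.array([np.cos(y),np.sin(y)]); b=np.array([-a[1],a[0]])
        t=q@a; e=t.max(); h=q[(t>e-.073)]; hc=np.array(cv2.minEnclosingCircle(h.astype(np.float32))[0]); r=cv2.minEnclosingCircle(h.astype(np.float32))[1]
        bar=q[(t>e-.14)&(t<e-.085)].mean(0); v=hc-bar; y=np.arctan2(v[1],v[0])
    print('wrench head',hc,'r',r,'bar',bar,'yaw',y,'ext',t.max()-.0365,t.min()+.165,hc@a)
    # hole-free top mean of the bar
if __name__=='__main__':
    P=np.load('pics/w_wr.npz')['P']; wfit(P)
    s,pic,d=snap('wrist'); P=cloud('wrist',s,d); wfit(P)
    m=(P[...,2]>.0745)&(P[...,2]<.1)&(np.hypot(P[...,0]-.544,P[...,1]+.043)<.036); q=P[m]
    print('nut',m.sum(),cv2.minEnclosingCircle(q[:,:2].astype(np.float32)),q.mean(0),q[:,2].max())
    # block top & edges
    m=(P[...,2]>.06)&(P[...,2]<.07)&(abs(P[...,0]-.544)<.1)&(abs(P[...,1]+.043)<.09); q=P[m][:,:2]
    print('block',np.median(P[m][:,2]),cv2.minAreaRect(q.astype(np.float32)))
    m=(P[...,2]>.094)&(P[...,2]<.107)&(abs(P[...,0]-.55)<.07)&(abs(P[...,1]+.043)<.09); q=P[m][:,:2]
    print('cheeks',cv2.minAreaRect(q.astype(np.float32)))
    print(solver.inverse_kinematics([.54,-.14,.07],down(np.pi+.07-.9)),solver.inverse_kinematics([.48,.04,.07],down(np.pi+.07-.9)),solver.inverse_kinematics([.48,-.13,.07],down(np.pi+.07+.9)))
E
python3 fit.py
```

```text
wrench head [0.5265 0.2189] r 0.03704151511192322 bar [0.4506 0.2083] yaw 0.13813558992596414 ext 0.551820274208789 0.5536465511242997 0.5516466809534053
wrench head [0.5268 0.218 ] r 0.03750927373766899 bar [0.4514 0.205 ] yaw 0.17093794844514704 ext 0.5566154694966087 0.5584897706698377 0.5562328633837852
nut 1216 ((0.5444546937942505, -0.04230787232518196), 0.027483997866511345) [ 0.5434 -0.0425  0.0804] 0.08518024633913351
block 0.06426721094366511 ((0.5696105360984802, -0.04038504511117935), (0.14110831916332245, 0.1656217724084854), 3.784242868423462)
cheeks ((0.5612555742263794, -0.04097893834114075), (0.06452391296625137, 0.12830662727355957), 3.9472904205322266)
[-0.2158  0.5499  0.5269  1.9627 -0.4036  0.7331  1.2928] [-0.5418  0.4322  0.4701  2.1393 -0.3244  0.6375  0.8952] [ 0.391   0.4427 -0.2332  2.0659  0.1643  0.65    2.5891]
```

```bash
cat > p1.py <<'E'
from h import *
np.set_printoptions(precision=4,suppress=True)
def st(m):
    s=env.sense(); print(m,round(s['t'],2),s['ee_pos'],'f',np.array(s['wrist_force']),'m',np.array(s['moment']),'w',round(s['gripper_width'],4),round(s['grasp_force'],1)); return s
y=.155; R=down(np.pi+y); g=np.array([.4329,.2038])
env.movel([.50,.05,.27],rate=.3)
env.reach([g[0],g[1],.12],R); env.movel([g[0],g[1],.009],rate=.15)
effector.grasp(60); st('grasp')
env.movel([g[0],g[1],.125],rate=.15); st('lift')
N=np.array([.544,-.0424]); ry=.068
t=N-.095*np.array([np.cos(ry),np.sin(ry)])
env.movel([t[0],t[1],.125],down(np.pi+ry),rate=.2); st('over')
s,p,d=snap('side','side1.png'); P=cloud('side',s,d)
m=(P[...,2]>.138)&(P[...,2]<.17)&(np.hypot(P[...,0]-.544,P[...,1]+.042)<.045); print(m.sum(),cv2.minEnclosingCircle(P[m][:,:2].astype(np.float32)),P[m].mean(0))
snap('wrist','w1.png')
E
python3 p1.py; python3 -c "
import cv2,numpy as np
a=cv2.imread('pics/side1.png')[100:300,200:450];b=cv2.imread('pics/w1.png');cv2.imwrite('pics/c2.png',np.hstack([cv2.resize(a,(400,300)),cv2.resize(b,(400,300))]))"
```

```text
grasp 9.13 [0.4329 0.2039 0.009 ] f [-0.3241  0.5803 -1.5672] m [0.2246 0.0141 0.032 ] w 0.0193 60.0
lift 10.06 [0.4319 0.2033 0.1241] f [-0.3318 -0.1576 -5.3921] m [-0.0339  0.3605 -0.0303] w 0.0192 60.0
over 11.47 [ 0.4491 -0.0479  0.1249] f [-0.5827  0.6951 -4.4039] m [ 0.0459  0.3394 -0.016 ] w 0.0193 60.0
94 ((0.5529733896255493, -0.04259508103132248), 0.03443627059459686) [ 0.5634 -0.0388  0.1507]
```

View pics/c2.png

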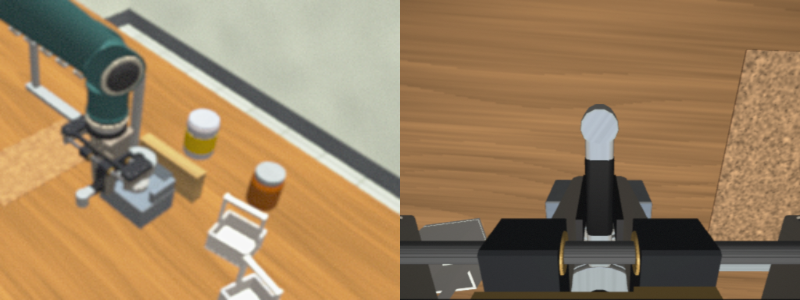

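The wrench is held level over the nut, with its tail centred at (600,125) in the wrist half. I'll lower it and try the first stroke, logging force.

```bash
cat > drop.py <<'E'
from p0 import *
t=grip(ry)
for z in (.092,.086,.081,.076,.072):
    env.movel([t[0],t[1],z],rate=.08); s=st(f'z{z}')
    if s['wrist_force'][2]>12: print('blocked');break
E
cat > p0.py <<'E'
from h import *
np.set_printoptions(precision=3,suppress=True)
def st(m):
    s=env.sense(); print(m,round(s['t'],2),s['ee_pos'],'f',np.array(s['wrist_force']),'m',np.array(s['moment']),'w',round(s['gripper_width'],4)); return s
N=np.array([.544,-.0424]); ry=.068
def grip(th,r=.095): return N-r*np.array([np.cos(th),np.sin(th)])
def swing(a,b,z,step=.1,rate=.12,lim=None,log=True):
    n=max(1,int(round(abs(b-a)/step)))
    for th in np.linspace(a,b,n+1)[1:]:
        g=grip(ry+th); env.movel([g[0],g[1],z],down(np.pi+ry+th),rate=rate)
        s=env.sense(); f=np.array(s['wrist_force']); ang=ry+th
        ft=f[:2]@np.array([-np.sin(ang),np.cos(ang)]); fr=f[:2]@np.array([np.cos(ang),np.sin(ang)])
        # moving clockwise: grip moves along (-sin,cos) ; resistance is negative ft
        if log: print(f"{th:.2f} t{s['t']:.2f} ft{ft:.1f} fr{fr:.1f} fz{f[2]:.1f} mz{s['moment'][2]:.2f}")
        if lim and abs(ft)>lim: print('LIMIT'); return th
    return b
E
python3 drop.py
```

```text
z0.092 12.13 [ 0.449 -0.049  0.092] f [-0.059  0.542 -3.429] m [-0.034  0.316 -0.046] w 0.0194
z0.086 12.38 [ 0.449 -0.049  0.086] f [ 0.512  1.289 -5.723] m [-0.048  0.339 -0.039] w 0.0192
z0.081 12.63 [ 0.449 -0.049  0.081] f [ 0.157 -0.076 -4.186] m [0.056 0.277 0.013] w 0.0194
z0.076 12.88 [ 0.449 -0.049  0.076] f [-0.051 -0.703 -3.772] m [0.025 0.12  0.049] w 0.0197
z0.072 13.13 [ 0.449 -0.049  0.072] f [ 0.698  0.202 -1.969] m [ 0.028  0.035 -0.003] w 0.0192
```

```bash
python3 - <<'E'
from p0 import *
t=grip(ry); env.movel([t[0],t[1],.071],rate=.08); st('seat')
swing(0,.92,.071,step=.23)
r=swing(.92,-.68,.071,step=.1,lim=25)
st('end')
E
```

```text
seat 13.38 [ 0.449 -0.049  0.071] f [ 0.347  0.    -1.897] m [ 0.022 -0.012 -0.018] w 0.0195
0.23 t13.77 ft-0.4 fr-1.3 fz-1.2 mz0.02
0.46 t14.15 ft-1.2 fr-0.3 fz-0.8 mz-0.19
0.69 t14.53 ft-0.2 fr-1.0 fz0.1 mz0.01
0.92 t14.92 ft-1.9 fr0.5 fz-1.7 mz-0.15
0.82 t15.17 ft-1.3 fr0.1 fz-0.4 mz-0.17
0.72 t15.42 ft-0.8 fr-0.3 fz-2.3 mz-0.01
0.62 t15.67 ft-1.1 fr0.0 fz-1.7 mz-0.07
0.52 t15.92 ft-1.3 fr-0.1 fz-1.2 mz-0.06
0.42 t16.17 ft-0.5 fr0.2 fz-1.6 mz-0.05
0.32 t16.42 ft-0.6 fr0.3 fz-1.9 mz-0.07
0.22 t16.67 ft-1.7 fr0.6 fz-2.4 mz-0.06
0.12 t16.92 ft-0.4 fr0.2 fz-1.9 mz-0.02
0.02 t17.17 ft-1.7 fr0.3 fz-2.1 mz-0.05
-0.08 t17.42 ft-0.9 fr0.2 fz-0.8 mz0.03
-0.18 t17.67 ft-1.0 fr1.4 fz-2.1 mz0.01
-0.28 t17.92 ft0.0 fr0.5 fz-1.2 mz0.06
-0.38 t18.17 ft0.8 fr0.2 fz-1.0 mz0.03
-0.48 t18.42 ft-0.3 fr1.9 fz-0.8 mz0.01
-0.58 t18.67 ft0.5 fr0.3 fz-1.2 mz0.14
-0.68 t18.92 ft0.3 fr0.2 fz-0.6 mz0.11
end 18.92 [0.466 0.012 0.071] f [ 0.379  0.117 -0.599] m [ 0.086 -0.184  0.107] w 0.0197
```

```bash
python3 - <<'E'
from p0 import *
for k in range(6):
    swing(-.68,.92,.0705,step=.2,rate=.15,log=False)
    swing(.92,.5,.0705,step=.2,rate=.15,log=False)
    r=swing(.52,-.68,.0705,step=.1,lim=15,log=(k>2))
    st(k)
    if r>-.67: print('stop at',r); break
E
```

```text
0 25.43 [0.466 0.012 0.07 ] f [3.144 0.503 3.831] m [-0.066 -0.722  0.084] w 0.0191
1 31.95 [0.465 0.011 0.07 ] f [-1.829 -6.676  5.725] m [-1.566  0.049 -0.705] w 0.0195
LIMIT
2 37.22 [ 0.45  -0.037  0.07 ] f [  1.646 -15.57    1.586] m [-3.55  -0.559  1.408] w 0.0198
stop at -0.18000000000000016
```

```bash
python3 - <<'E'
from p0 import *
r=swing(-.18,-.36,.0705,step=.03,lim=25)
swing(r,.92,.0705,step=.2,rate=.15,log=False)
swing(.92,.2,.0705,step=.18,rate=.15,lim=20)
r=swing(.2,-.36,.0705,step=.04,rate=.15,lim=25)
st('e')
E
```

```text
-0.21 t37.47 ft-18.1 fr4.2 fz1.5 mz1.59
-0.24 t37.72 ft6.3 fr-0.8 fz1.6 mz1.12
-0.27 t37.97 ft-3.8 fr-0.9 fz4.5 mz-0.32
-0.30 t38.22 ft-3.5 fr-0.9 fz5.8 mz-0.29
-0.33 t38.47 ft-4.0 fr-1.6 fz6.2 mz-0.31
-0.36 t38.72 ft-3.3 fr-0.8 fz5.6 mz-0.26
0.74 t41.25 ft-0.2 fr-1.3 fz4.1 mz-0.08
0.56 t41.58 ft-1.9 fr-0.4 fz2.7 mz0.00
0.38 t41.92 ft-13.2 fr-1.8 fz-0.7 mz1.26
0.20 t42.25 ft-3.9 fr-0.6 fz5.4 mz-0.28
0.16 t42.50 ft-4.0 fr-2.6 fz4.5 mz-0.35
0.12 t42.75 ft-3.8 fr-0.7 fz4.8 mz-0.30
0.08 t43.00 ft-3.3 fr-2.0 fz6.2 mz-0.34
0.04 t43.25 ft-4.9 fr-2.2 fz5.9 mz-0.30
0.00 t43.50 ft-7.7 fr-2.6 fz5.1 mz-0.02
-0.04 t43.75 ft-10.4 fr-0.5 fz5.5 mz0.22
-0.08 t44.00 ft-13.3 fr-0.7 fz5.4 mz0.51
-0.12 t44.25 ft-16.5 fr-0.4 fz5.9 mz0.75
-0.16 t44.50 ft-21.1 fr-0.0 fz6.0 mz0.98
-0.20 t44.75 ft-24.1 fr-0.5 fz6.8 mz1.12
-0.24 t45.00 ft-28.4 fr1.0 fz7.0 mz1.39
LIMIT
e 45.0 [ 0.449 -0.035  0.07 ] f [ -3.868 -28.194   7.014] m [-6.042  0.723  1.385] w 0.0202
```

```bash
python3 - <<'E'
from p0 import *
swing(-.24,.06,.0705,step=.1,rate=.15)
effector.release(); st('rel')
p=env.sense()['ee_pos']; env.movel([p[0],p[1],.15]); env.movel([.50,-.045,.25],down(np.pi+ry),rate=.25); s,p,d=snap('wrist','w2.png')
P=cloud('wrist',s,d); np.savez('pics/w2',P=P)
for n in ('wrench','wrench_grip','wrench_tail'): print(n,[(np.array(r['at']),round(r['score'],2)) for r in tip_of('wrist',n)[:3]])
u,v=map(int,px('wrist',s,[.60,-.04,.065])); print(u,v)
a=cv2.imread('pics/w2.png'); cv2.imwrite('pics/w2c.png',cv2.resize(a[100:300,130:396],(798,600),interpolation=cv2.INTER_CUBIC))
E
```

```text
-0.14 t45.25 ft-18.5 fr-2.2 fz6.3 mz0.87
-0.04 t45.50 ft-11.6 fr-1.3 fz6.0 mz0.33
0.06 t45.75 ft-5.3 fr-2.2 fz6.8 mz-0.24
rel 46.88 [ 0.45  -0.055  0.071] f [ 0.077 -0.626  0.004] m [ 0.066 -0.004 -0.01 ] w 0.092
wrench [(array([ 0.78 , -0.003,  0.002]), 0.32)]
wrench_grip [(array([ 0.454, -0.059,  0.094]), 0.72)]
wrench_tail [(array([ 0.306, -0.306, -0.002]), 0.78), (array([ 0.393, -0.064,  0.062]), 0.59)]
254 245
```

View pics/w2c.png

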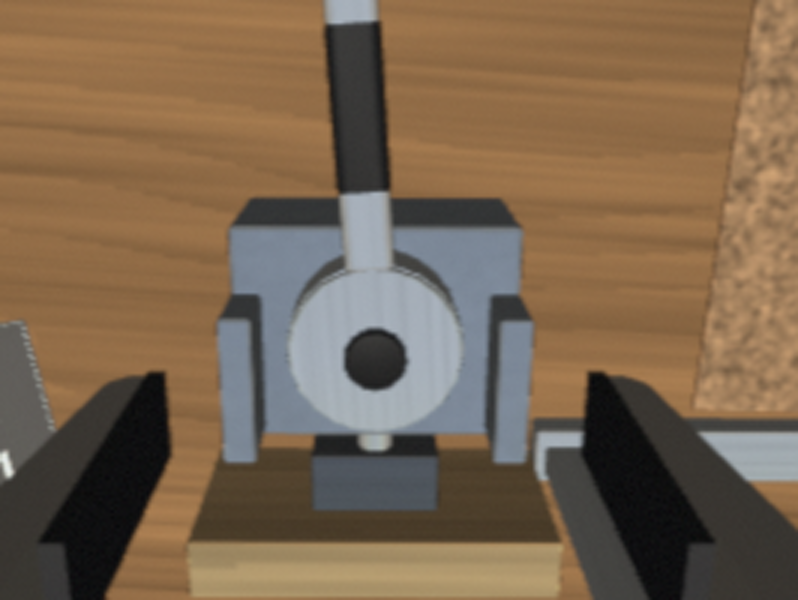

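The wrench sits level on the nut. The shoe, at (375,480), lies up against the board's face. I'll check the gap from depth, before and after.

```bash
python3 - <<'E'
import numpy as np,cv2
P=np.load('pics/w2.npz')['P']
c=np.cos(.068);s=np.sin(.068)
dx=P[...,0]-.544;dy=P[...,1]+.0424
X=(c*dx+s*dy)*1e3;Y=(-s*dx+c*dy)*1e3;Z=P[...,2]*1e3
v=[(r) for r in range(236,292)]
u=254
for col in (254,262): print([(r,round(X[r,col]),round(Z[r,col])) for r in range(240,300,2)])
col=210;print('board',[(r,round(X[r,col]),round(Z[r,col])) for r in range(236,300,3)])
a=cv2.imread('pics/w_nut.png');cv2.imwrite('pics/w_nc.png',cv2.resize(a[130:290,180:340],(600,600),interpolation=cv2.INTER_CUBIC))
E
```

```text
[(240, 32, 96), (242, 34, 97), (244, 54, 64), (246, 60, 58), (248, 62, 60), (250, 65, 60), (252, 66, 64), (254, 69, 64), (256, 73, 63), (258, 75, 66), (260, 79, 64), (262, 82, 64), (264, 85, 65), (266, 88, 65), (268, -129, 418), (270, 96, 62), (272, 96, 68), (274, 95, 74), (276, 95, 78), (278, 95, 83), (280, 95, 88), (282, 97, 89), (284, 100, 90), (286, 103, 90), (288, 107, 89), (290, 110, 89), (292, 114, 88), (294, 116, 90), (296, 120, 89), (298, 123, 90)]
[(240, 32, 96), (242, 35, 96), (244, 54, 64), (246, 66, 47), (248, 65, 55), (250, 65, 60), (252, -129, 418), (254, 69, 64), (256, 72, 65), (258, 76, 64), (260, 78, 65), (262, 82, 65), (264, 85, 65), (266, 89, 63), (268, 91, 65), (270, 95, 64), (272, 95, 69), (274, 96, 72), (276, 95, 79), (278, 95, 83), (280, 95, 88), (282, 98, 89), (284, 101, 89), (286, 103, 90), (288, 107, 89), (290, 109, 90), (292, 113, 90), (294, 116, 90), (296, 120, 89), (298, 122, 90)]
board [(236, 24, 100), (239, 29, 99), (242, 32, 100), (245, 37, 100), (248, 41, 99), (251, 46, 99), (254, 95, 19), (257, 95, 27), (260, 95, 37), (263, 95, 46), (266, 95, 53), (269, 96, 60), (272, 95, 69), (275, 95, 76), (278, 95, 83), (281, 96, 89), (284, 101, 89), (287, 104, 90), (290, 110, 90), (293, 115, 89), (296, 119, 90), (299, 194, -1)]
```

View pics/w_nc.png

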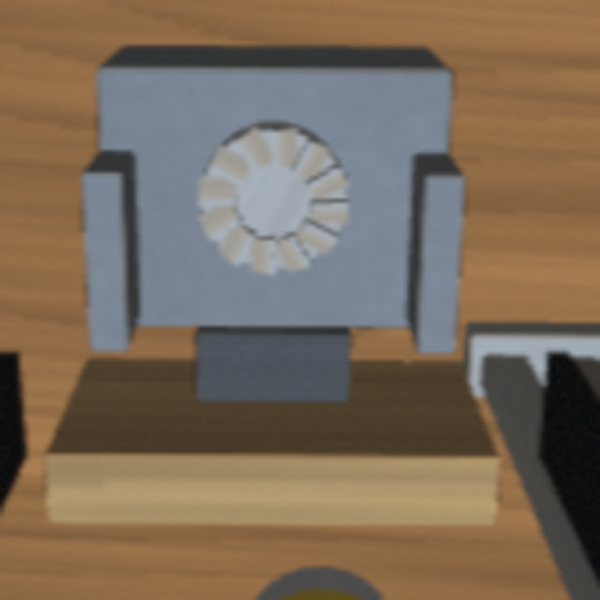

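The shoe's far top edge meets the board face at rack x = 95 mm in depth, so the gap is closed. It was clearly open in the earlier picture. The stalls also repeat at angles 30° apart, so the nut is tight. I'll put the wrench back on the mat and look at the bins.

```bash
cat > p3.py <<'E'
from p0 import *
P=np.load('pics/w2.npz')['P']; r=np.hypot(P[...,0]-N[0],P[...,1]-N[1])
m=(P[...,2]>.085)&(P[...,2]<.11)&(r>.06)&(r<.13)&(P[...,0]<.50); q=P[m][:,:2].mean(0); v=N-q
hd=np.arctan2(v[1],v[0]); print(m.sum(),'handle yaw',hd,'th',hd-ry)
g=grip(hd); env.movel([g[0],g[1],.15],down(np.pi+hd),rate=.2); env.movel([g[0],g[1],.071],rate=.15)
effector.grasp(60); st('g')
env.movel([g[0],g[1],.135],rate=.1); st('lift')
y=.155; a=np.array([.4329,.2038])
env.movel([a[0],a[1],.12],down(np.pi+y),rate=.2); env.movel([a[0],a[1],.03],rate=.15)
env.movel([a[0],a[1],.0105],rate=.05); st('down'); effector.release()
env.movel([a[0],a[1],.15],rate=.25); env.movel([.40,.19,.27],rate=.25); s,p,d=snap('wrist','w3.png')
for n in ('wrench','wrench_tail','mat','bin0'): print(n,[(np.array(r['at']),round(r['score'],2)) for r in tip_of('wrist',n)[:3]])
s,p,d=snap('top','top3.png')
for n in ('bin0','bin0_bar','wrench'): print(n,[(np.array(r['at']),round(r['score'],2)) for r in tip_of('top',n)[:3]])
env.movel([.52,-.20,.33],rate=.3)
env.reach([.52,-.32,.33],down(np.pi+.1)); s,p,d=snap('wrist','wb.png'); np.savez('pics/wb',P=cloud('wrist',s,d)); st('b')
for n in ('bin0','bin0_bar'): print(n,[(np.array(r['at']),round(r['score'],2)) for r in tip_of('wrist',n)[:3]])
a=cv2.imread('pics/w3.png');b=cv2.imread('pics/wb.png');cv2.imwrite('pics/c3.png',cv2.resize(np.hstack([a,b]),(800,300)))
E
python3 p3.py
```

```text
1167 handle yaw 0.1325252898911864 th 0.06452528989118639
g 50.84 [ 0.45  -0.055  0.071] f [ 0.674  0.911 -0.599] m [ 0.023 -0.024 -0.025] w 0.0197
lift 51.63 [ 0.449 -0.055  0.134] f [ 0.305 -0.537 -4.031] m [ 0.019  0.351 -0.006] w 0.0195
down 54.38 [0.433 0.204 0.01 ] f [-0.149 -0.457 -4.589] m [0.027 0.405 0.033] w 0.0191
wrench [(array([0.531, 0.217, 0.001]), 0.88), (array([0.232, 0.329, 0.003]), 0.82)]
wrench_tail [(array([ 0.375,  0.191, -0.003]), 0.94)]
mat [(array([ 0.461,  0.204, -0.001]), 0.8)]
bin0 []
bin0 [(array([ 0.624, -0.253, -0.001]), 0.98), (array([ 0.527, -0.388,  0.001]), 0.8)]
bin0_bar [(array([ 0.629, -0.258,  0.135]), 0.71), (array([0.372, 0.48 , 0.001]), 0.32)]
wrench [(array([ 0.236,  0.337, -0.001]), 0.92), (array([ 0.184, -0.217,  0.004]), 0.71)]
b 59.44 [ 0.521 -0.318  0.33 ] f [ 0.075  0.76  -0.228] m [ 0.045 -0.015 -0.007] w 0.0924
bin0 [(array([ 0.53, -0.39, -0.  ]), 0.95), (array([ 0.622, -0.259,  0.001]), 0.61)]
bin0_bar [(array([ 0.629, -0.26 ,  0.138]), 0.77)]
```

View pics/c3.png

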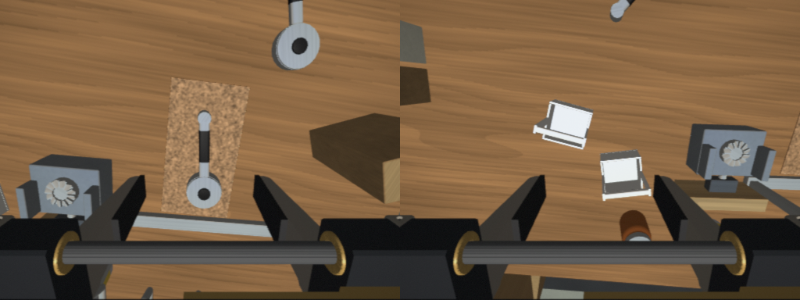

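Both tool ends of the wrench are well inside the mat: head at (204,190), tail at (204,118). The two bins are at (567,125) and (623,170). Next I measure the bars and hooks and check the clearance to the rail.

```bash
python3 - <<'E'
from p0 import *
def bars(P):
    m=(P[...,2]>.122)&(P[...,2]<.155)&(P[...,0]>.45)&(P[...,0]<.70)&(P[...,1]<-.15)&(P[...,1]>-.5)
    n,l,stt,c=cv2.connectedComponentsWithStats(m.astype(np.uint8))
    for i in range(1,n):
        if stt[i,4]>40:
            q=P[l==i]; r=cv2.minAreaRect((q[:,:2]*1000).astype(np.float32)); z=np.median(q[:,2]); vx=np.linalg.svd(q[:,:2]-q[:,:2].mean(0))[2][0]
            print(stt[i,4],r,'z',z,q[:,2].max(),'yaw of y-axis',np.arctan2(*vx[::-1]))
bars(np.load('pics/wb.npz')['P'])
# rack from wrist: look in front of hooks from above
env.movel([.50,-.10,.42],rate=.3); env.reach([.50,.24,.42],down(np.pi+.068)); s,p,d=snap('wrist','wh.png'); P=cloud('wrist',s,d); np.savez('pics/wh',P=P)
c,sn=np.cos(ry),np.sin(ry); dx=P[...,0]-N[0];dy=P[...,1]-N[1]; X=(c*dx+sn*dy)*1e3;Y=(-sn*dx+c*dy)*1e3;Z=P[...,2]*1e3
m=(Z>230)&(Z<300)&(X>-20)&(X<120)&(Y>80)&(Y<470)
h=m&(X<75)
print('rail top X',np.percentile(X[m&(X>80)&(Z>272)],[1,5,50,95,99]),'Z',np.percentile(Z[m&(X>80)],[5,50,99]))
ys=np.sort(Y[h]); hist,e=np.histogram(ys,np.arange(80,470,6)); print([(int(a),int(b)) for a,b in zip(e,hist) if b>3])
print('hook X min',np.percentile(X[h],[0,1,3]))
for n in ('hook0',): print(n,[(np.array(r['at']),round(r['score'],2)) for r in tip_of('wrist',n)[:4]])
def fwd(y,p): # tool z along (cos y,sin y) pitched down by p; tool y in vertical plane
    z=np.array([np.cos(y)*np.cos(p),np.sin(y)*np.cos(p),-np.sin(p)]); x=np.array([-np.sin(y),np.cos(y),0]); return np.stack([x,np.cross(z,x),z],1), np.stack([-x,np.cross(z,-x),z],1)
for nm,pos,y in (('pick',[.629,-.26,.135],.2),('pick2',[.529,-.386,.135],-.15),('hang',[.565,.13,.30],ry),('hang2',[.55,.345,.30],ry)):
    print(nm,[[solver.inverse_kinematics(pos,R) is not None for R in fwd(y,p)] for p in (0,.2,.5,.8,1.2,1.57)])
E
```

```text
610 ((527.0842895507812, -385.62347412109375), (87.98640441894531, 14.058109283447266), 80.22492218017578) z 0.13885118291749998 0.14112026402560196 yaw of y-axis -1.7432838957038
566 ((625.80029296875, -259.0086669921875), (15.31421184539795, 88.0135269165039), 12.380475997924805) z 0.13868520605236548 0.1419822078811862 yaw of y-axis 1.785089713962775
rail top X [85.094 85.739 89.738 97.372 98.087] Z [243.08  271.084 280.397]
[(140, 216), (146, 92), (188, 29), (194, 255), (200, 78), (248, 174), (254, 152), (302, 246), (308, 88), (356, 179), (362, 158), (410, 181), (416, 117)]
hook X min [-3.646 -2.376 -1.099]
hook0 [(array([0.566, 0.127, 0.25 ]), 0.9), (array([0.549, 0.349, 0.253]), 0.72), (array([0.552, 0.24 , 0.256]), 0.6)]
pick [[True, True], [True, True], [True, True], [True, True], [True, True], [True, True]]
pick2 [[True, True], [True, True], [True, True], [True, True], [True, True], [True, True]]
hang [[False, False], [False, False], [False, False], [True, True], [True, True], [True, True]]
hang2 [[True, True], [True, True], [True, True], [True, True], [True, True], [True, True]]
```

The bars and hooks are measured. The open inner finger would just reach the rail, so I'll hang each bar about 13 mm forward on the hook's level part. First I take the far-right bin to hook 2.

```bash
cat > hang.py <<'E'
from p0 import *
def W(X,Y): c,s=np.cos(ry),np.sin(ry); return N+np.array([c*X-s*Y,s*X+c*Y])
def hang(bx,by,byaw,Y,X=21):
    env.reach([.47,-.20,.36],down(byaw)) if env.sense()['ee_pos'][1]>-.1 else None
    env.reach([bx,by,.24],down(byaw)); env.movel([bx,by,.118],rate=.15); effector.grasp(30); s=st('grasp'); 
    env.movel([bx,by,.20],rate=.1); st('lift'); env.movel([bx,by,.31],rate=.2)
    R=down(ry+np.pi/2); q=W(-90,-40); env.movel([q[0],q[1],.31],R,rate=.2)
    q=W(-90,Y); env.movel([q[0],q[1],.31],rate=.25); s=st('front'); w=s['wrist_force'][2]
    snap('wrist',f'h{int(Y)}.png')
    q=W(X,Y*1.); env.movel([q[0],q[1],.31],rate=.12); s=st('over'); w=s['wrist_force'][2]
    for z in (.275,.255,.246,.243,.240,.2385,.237,.2355):
        env.movel([q[0],q[1],z],rate=.08); s=st(f'z{z}')
        if s['wrist_force'][2]-w>3.5 and z<.25: break
E
python3 - <<'E'
from hang import *
hang(.5275,-.386,1.398,388.7)
snap('side','s_h2.png')
a=cv2.imread('pics/s_h2.png')[60:260,120:390];b=cv2.imread('pics/h388.png');cv2.imwrite('pics/c4.png',np.hstack([cv2.resize(a,(400,300)),cv2.resize(b,(400,300))]))
E
```

```text
grasp 66.58 [ 0.527 -0.386  0.118] f [ 1.052  0.482 -0.83 ] m [-0.127  0.039  0.007] w 0.0096
lift 67.55 [ 0.527 -0.386  0.199] f [ 0.302 -0.403 -1.89 ] m [-0.048  0.087 -0.019] w 0.0096Traceback (most recent call last):
  File "<stdin>", line 2, in <module>
  File "hang.py", line 7, in hang
    R=down(ry+np.pi/2); q=W(-90,-40); env.movel([q[0],q[1],.31],R,rate=.2)
                                      ~~~~~~~~~^^^^^^^^^^^^^^^^^^^^^^^^^^^
station.PlanningError: the arm cannot follow that straight line within its joint ranges
```

```bash
python3 - <<'E'
s=open('hang.py').read()
s=s.replace("env.movel([q[0],q[1],.31],R,rate=.2)\n","env.reach([q[0],q[1],.33],R)\n").replace("env.reach([.47,-.20,.36]","if not held: env.reach([.47,-.20,.36]").replace("X=21):","X=21,held=False):").replace(" if env.sense()['ee_pos'][1]>-.1 else None","").replace("    env.reach([bx,by,.24]","    if not held: env.reach([bx,by,.24]").replace("    env.movel([bx,by,.20]","    if not held: env.movel([bx,by,.20]")
open('hang.py','w').write(s)
E
cat > r4.py <<'E'
from hang import *
hang(.5275,-.386,1.398,388.7,held=True)
snap('side','s_h2.png')
a=cv2.imread('pics/s_h2.png')[60:260,120:390];b=cv2.imread('pics/h388.png');cv2.imwrite('pics/c4.png',np.hstack([cv2.resize(a,(400,300)),cv2.resize(b,(400,300))]))
E
python3 r4.py
```

```text
Traceback (most recent call last):
  File "r4.py", line 2, in <module>
    hang(.5275,-.386,1.398,388.7,held=True)
    ~~~~^^^^^^^^^^^^^^^^^^^^^^^^^^^^^^^^^^^
  File "hang.py", line 7, in hang
    R=down(ry+np.pi/2); q=W(-90,-40); env.reach([q[0],q[1],.33],R)
                                      ~~~~~~~~~^^^^^^^^^^^^^^^^^^^
station.PlanningError: the arm cannot take that pose within its joint ranges
```

```bash
python3 - <<'E'
from hang import *
print(env.sense()['ee_pos'],env.sense()['joint_positions'])
for sg in (1,-1):
  R=down(ry+sg*np.pi/2)
  for Y in (-40,60,170,280,389):
    print(sg,Y,[(X,z) for X in(-90,-60,-40,-20,21) for z in(.236,.30,.33) if solver.inverse_kinematics([*W(X,Y),z],R) is None])
E
```

```text
[ 0.527 -0.385  0.309] [-0.108  0.562  1.049  1.532 -0.495  1.338  0.818]
1 -40 [(-90, 0.236), (-90, 0.3), (-90, 0.33), (-60, 0.236), (-60, 0.3), (-60, 0.33), (-40, 0.236), (-40, 0.3), (-40, 0.33), (-20, 0.236), (-20, 0.3), (-20, 0.33), (21, 0.236), (21, 0.3), (21, 0.33)]
1 60 [(-90, 0.236), (-90, 0.3), (-90, 0.33), (-60, 0.236), (-60, 0.3), (-60, 0.33), (-40, 0.236), (-40, 0.3), (-40, 0.33), (-20, 0.236), (-20, 0.3), (-20, 0.33), (21, 0.236), (21, 0.3), (21, 0.33)]
1 170 [(-90, 0.236), (-90, 0.3), (-90, 0.33), (-60, 0.236), (-60, 0.3), (-60, 0.33), (-40, 0.236), (-40, 0.3), (-40, 0.33), (-20, 0.236), (-20, 0.3), (-20, 0.33), (21, 0.236), (21, 0.3), (21, 0.33)]
1 280 [(-90, 0.236), (-90, 0.3), (-90, 0.33), (-60, 0.236), (-60, 0.3), (-60, 0.33), (-40, 0.236), (-40, 0.3), (-40, 0.33), (-20, 0.236), (-20, 0.3), (-20, 0.33), (21, 0.236), (21, 0.3), (21, 0.33)]
1 389 [(-90, 0.236), (-90, 0.3), (-90, 0.33), (-60, 0.236), (-60, 0.3), (-60, 0.33), (-40, 0.236), (-40, 0.3), (-40, 0.33), (-20, 0.236), (-20, 0.3), (-20, 0.33), (21, 0.236), (21, 0.3), (21, 0.33)]
-1 -40 [(-90, 0.236), (-90, 0.3)
[... 266 characters left out ...]
 (-40, 0.3), (-40, 0.33), (-20, 0.236), (-20, 0.3), (-20, 0.33), (21, 0.236), (21, 0.3), (21, 0.33)]
-1 170 [(-90, 0.236), (-90, 0.3), (-90, 0.33), (-60, 0.236), (-60, 0.3), (-60, 0.33), (-40, 0.236), (-40, 0.3), (-40, 0.33), (-20, 0.236), (-20, 0.3), (-20, 0.33), (21, 0.236), (21, 0.3), (21, 0.33)]
-1 280 [(-90, 0.236), (-90, 0.3), (-90, 0.33), (-60, 0.236), (-60, 0.3), (-60, 0.33), (-40, 0.236), (-40, 0.3), (-40, 0.33), (-20, 0.236), (-20, 0.3), (-20, 0.33), (21, 0.236), (21, 0.3), (21, 0.33)]
-1 389 [(-90, 0.236), (-90, 0.3), (-90, 0.33), (-60, 0.236), (-60, 0.3), (-60, 0.33), (-40, 0.236), (-40, 0.3), (-40, 0.33), (-20, 0.236), (-20, 0.3), (-20, 0.33), (21, 0.236), (21, 0.3), (21, 0.33)]
```

My W() took millimetres as metres; fixing that.

```bash
sed -i 's/return N+np.array/return N+1e-3*np.array/' hang.py; python3 r4.py
```

```text
front 71.32 [0.428 0.338 0.31 ] f [ 0.485 -0.809 -1.365] m [-0.082 -0.015 -0.01 ] w 0.0094
over 72.44 [0.539 0.346 0.31 ] f [ 3.071 -1.036 -5.529] m [-0.217 -0.898 -0.01 ] w 0.0091
z0.275 73.03 [0.538 0.347 0.275] f [-0.098 -0.305 -0.581] m [-0.088  0.003 -0.015] w 0.0096
z0.255 73.43 [0.538 0.347 0.254] f [ 0.198  0.012 -0.757] m [-0.105 -0.02   0.005] w 0.0098
z0.246 73.69 [0.539 0.347 0.246] f [ 0.634  0.214 -0.819] m [-0.134 -0.05  -0.012] w 0.0095
```

View pics/c4.png

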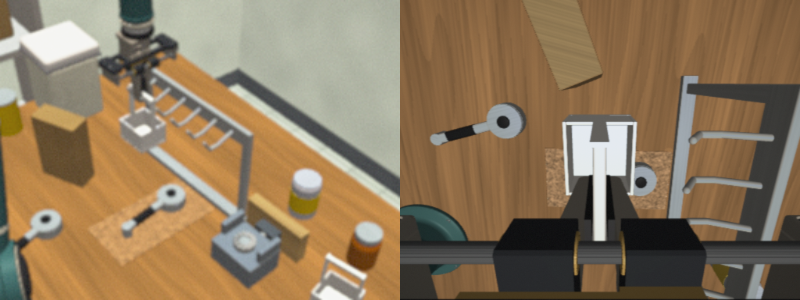

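The bin is held in front of and over hook 2. The stop came from a transient force baseline, so I continue lowering.

```bash
sed -i "s/s=st('over'); w=/env.pause(.4); s=st('over'); w=/" hang.py; cat > low.py <<'E'
from hang import *
def low(Y,X,zs=(.243,.241,.239,.2375,.236,.2345),lim=2.2):
    q=W(X,Y); w=None
    for z in zs:
        env.movel([q[0],q[1],z],rate=.05); env.pause(.15); s=st(f'z{z}'); w=s['wrist_force'][2] if w is None else w
        if s['wrist_force'][2]-w>lim: break
    return z
E
python3 - <<'E'
from low import *
low(388.7,21)
E
```

```text
z0.243 74.14 [0.539 0.347 0.243] f [ 5.299  1.06  -1.121] m [ 0.101 -1.09  -0.058] w 0.0094
z0.241 74.54 [0.54  0.347 0.242] f [7.385 1.325 0.579] m [ 0.177 -1.555 -0.063] w 0.0098
z0.239 74.94 [0.541 0.347 0.24 ] f [8.774 1.672 2.278] m [ 0.281 -1.85   0.072] w 0.0095
```

```bash
python3 - <<'E'
from low import *
q=W(21,388.7); env.movel([q[0],q[1],.246]); q=W(26,388.7); env.movel([q[0],q[1],.246]); low(388.7,26)
E
```

```text
z0.243 75.84 [0.543 0.347 0.243] f [-0.135  0.305 -1.411] m [-0.077  0.053  0.017] w 0.0096
z0.241 76.24 [0.544 0.347 0.241] f [ 0.659 -1.232 -2.092] m [-0.07   0.049  0.054] w 0.0096
z0.239 76.64 [0.544 0.347 0.239] f [ 0.59  -0.515 -2.505] m [-0.106  0.094  0.024] w 0.0095
z0.2375 77.04 [0.544 0.347 0.238] f [ 1.299 -0.166  0.164] m [ 0.024 -0.256 -0.032] w 0.0094
z0.236 77.44 [0.544 0.347 0.237] f [-1.868 -1.097  6.461] m [-0.217  0.374 -0.036] w 0.0094
```

```bash
cat > rel.py <<'E'
from low import *
def rel(Y,X=22.5,out=10,fn='r.png'):
    q=W(X,Y); env.movel([q[0],q[1],.2375],rate=.05); st('pre'); effector.release(); st('released')
    q=W(X-out,Y); env.movel([q[0],q[1],.2375],rate=.05); st('back')
    env.movel([q[0],q[1],.36],rate=.1); st('up'); snap('side',fn)
    print([(np.array(r['at']),round(r['score'],2)) for r in tip_of('side','bin0')[:3]])
E
python3 - <<'E'
from rel import *
rel(388.7,fn='s_r2.png')
a=cv2.imread('pics/s_r2.png')[60:260,120:390];cv2.imwrite('pics/c5.png',cv2.resize(a,(600,450)))
E
```

```text
pre 77.69 [0.542 0.347 0.239] f [ 3.275 -0.082  6.834] m [-0.063 -0.736 -0.006] w 0.0098
released 78.95 [0.54  0.347 0.237] f [-0.444 -0.407  0.509] m [-0.075  0.039 -0.024] w 0.0916
back 79.3 [0.53  0.347 0.238] f [-0.064 -0.601  0.446] m [-0.055  0.06   0.02 ] w 0.0921
up 80.67 [0.53  0.346 0.359] f [ 0.282  0.079 -0.604] m [-0.082  0.105 -0.008] w 0.0923
[(array([0.546, 0.347, 0.118]), 0.98), (array([ 0.626, -0.259, -0.001]), 0.95)]
```

View pics/c5.png

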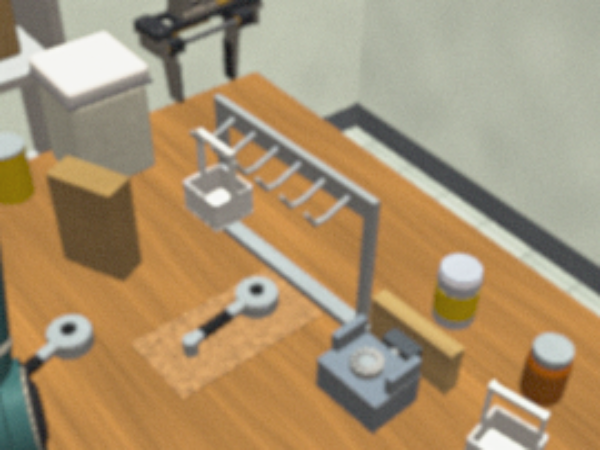

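The bin hangs on hook 2, at (218,190) with its underside at z 0.118. The second bin goes to hook 0.

```bash
sed -i 's/for z in (.275.*$/for z in (.275,.255,.246):/; s/-w>3.5 and z<.25/-w>8/' hang.py; python3 - <<'E'
from rel import *
hang(.6268,-.2595,1.785,170.5,X=26)
z=low(170.5,26)
E
```

```text
grasp 85.77 [ 0.627 -0.26   0.118] f [-1.495  0.517  0.489] m [-0.031  0.154  0.039] w 0.0095
lift 86.73 [ 0.626 -0.259  0.199] f [ 0.122 -0.257 -2.958] m [-0.016  0.081 -0.028] w 0.0095
front 89.45 [0.443 0.12  0.31 ] f [ 0.423 -1.07  -1.981] m [-0.086  0.052  0.042] w 0.0095
over 91.02 [0.558 0.13  0.31 ] f [ 0.345 -0.099 -2.571] m [-0.069  0.035  0.024] w 0.0096
z0.275 91.6 [0.558 0.129 0.275] f [ 0.039 -0.382 -1.996] m [-0.036  0.026 -0.038] w 0.0096
z0.255 92.0 [0.558 0.129 0.254] f [-0.28   0.701 -1.342] m [-0.102  0.117  0.019] w 0.0094
z0.246 92.26 [0.558 0.129 0.245] f [-0.572  0.415 -1.552] m [-0.087  0.104  0.012] w 0.0096
z0.243 92.66 [0.558 0.13  0.243] f [-0.659 -0.615 -3.183] m [-0.116  0.009  0.025] w 0.0094
z0.241 93.06 [0.558 0.129 0.241] f [ 0.342 -1.047 -2.36 ] m [-0.067  0.09   0.012] w 0.0096
z0.239 93.46 [0.558 0.129 0.239] f [-0.396 -0.164 -1.751] m [-0.089  0.07   0.022] w 0.0095
z0.2375 93.86 [0.559 0.129 0.238] f [ 0.455  0.111 -0.062] m [-0.165 -0.065  0.019] w 0.0095
```

```bash
python3 - <<'E'
from rel import *
rel(170.5,X=23,fn='s_r0.png')
env.movel([.45,.0,.40],rate=.3); env.reach([.40,-.20,.35],down(np.pi+.1)); snap('side','s_f.png')
for n in ('bin0','wrench_tail','wrench','jar','tin','carton'): print(n,[(np.array(r['at']),round(r['score'],2)) for r in tip_of('side',n)[:3]])
s,p,d=snap('top','t_f.png')
a=cv2.imread('pics/s_f.png')[60:285,100:400];b=cv2.imread('pics/t_f.png')[70:295,80:380]
cv2.imwrite('pics/c6.png',np.hstack([cv2.resize(a,(400,300)),cv2.resize(b,(400,300))]))
E
```

```text
pre 94.11 [0.557 0.129 0.238] f [5.703 0.374 0.312] m [-0.001 -1.142 -0.005] w 0.0094
released 95.37 [0.555 0.129 0.237] f [ 0.667 -0.307 -0.15 ] m [-0.094  0.119 -0.036] w 0.092
back 95.72 [0.545 0.129 0.238] f [ 0.435  0.913 -0.526] m [-0.011  0.095 -0.009] w 0.0918
up 97.09 [0.545 0.129 0.359] f [ 0.232 -0.179 -0.479] m [-0.046  0.06   0.005] w 0.0918
[(array([0.555, 0.127, 0.118]), 0.95), (array([0.545, 0.343, 0.117]), 0.66)]
bin0 [(array([0.557, 0.129, 0.118]), 0.96), (array([0.544, 0.344, 0.115]), 0.82)]
wrench_tail [(array([ 0.304, -0.308,  0.   ]), 0.75), (array([ 0.376,  0.195, -0.001]), 0.6)]
wrench [(array([0.23 , 0.337, 0.001]), 0.94), (array([ 0.186, -0.21 , -0.001]), 0.79), (array([0.526, 0.22 , 0.001]), 0.55)]
jar [(array([ 0.773, -0.206,  0.003]), 0.57)]
tin [(array([ 0.784, -0.005, -0.006]), 0.64)]
carton [(array([ 0.374,  0.481, -0.003]), 0.58)]
```

View pics/c6.png

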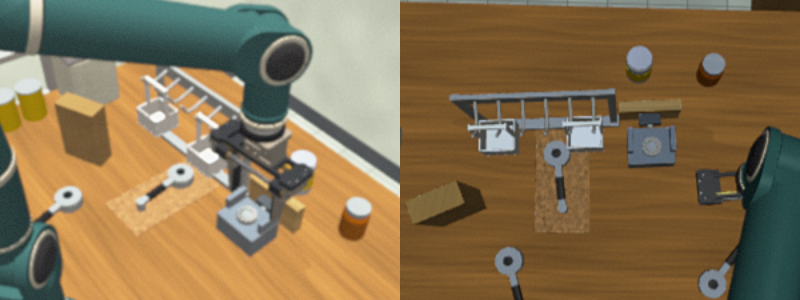

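Both bins hang on hooks of their own and the wrench lies on the mat. The bystanders are where they started, and no third bin shows in any view.

```bash
python3 -c "
from h import *
print(workorder.finish_job(), env.sense()['t'])"
```

```text
the job is handed in; nothing more can be done
the job is handed in; nothing more can be done
```

I handed the job in: the nut was driven to its stop with the wrench, the wrench is flat on its mat, and both bins present hang on hooks 0 and 2. The tin, jar and carton were not moved. I judged the nut tight from the stall force and the closed shoe gap, and no verdict came back.

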